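# Shut the red air valve under the sliding cover

## Robot

A 6-joint arm with a two-finger parallel gripper is mounted at the origin on a cart in front of the work surface, level with it; the furniture and walls round the work are solid. World frame = base frame: x ahead of the robot, y to its left, z up, the work surface at z = 0. Lengths are in m, angles in rad, forces in N, time in s.
With the tool pointing down it reaches from about 0.25 to 0.725 m from the base axis. Payload 4 kg.
Tool frame: the origin (TCP) lies midway between the tips of the shut fingers; the grasp point (between the pads) lies bot.tcp_to_grasp behind it (bot.tcp_to_grasp is the distance from the TCP to the grasp point, in m); z points along the fingers, y is the line along which they close (so a half turn about z gives the same grasp; the last joint's range is limited). The gripper opens to 85 mm and grips with 20 to 120 N. Pads are 22 mm wide; open, the fingers measure 114 mm over their backs; the gripper's body (76 mm by 85 mm) begins 54 mm behind the grasp point. The pads swing forward as they close: fully open they stand 13 mm farther back than shut.
Start: joints at [1.291, 0.241, 0.005, 1.335, 0, 1.571], TCP at [0.138, 0.481, 0.231] pointing down, gripper open.
Joint ranges: [-2.72, 2.72], [-1.05, 1.87], [-1.09, 1.28], [-1.99, 2.15], [-1.42, 1.44], [-3.14, 3.14]. Speed limits (rad/s): [2.79, 2.79, 3.14, 3.14, 3.14, 3.14].

## Interface

Orientations are given as a unit quaternion [x, y, z, w].
In Python, from workcell import readout, camera, bot gives the robot as it stands. The module is installed in compiled form; this text tells all that it offers.
- The arm moves only by the tool jog_arm, never from a script. Its argument "motion" is a list of rows, each an object of numbers: "x", "y", "z": the shift along the tool's x, y, z in mm; "spin": the turn about the tool's z in degrees; "fingers": the closure, from -1 (fully open) to 1 (shut). A call has 1 to 8 rows; each row is the pose to reach, as a shift and turn from the pose commanded when the call began, along the tool's axes at that moment; what a row does not reach only later rows make up. A row lasts 1/8 s, in which the tool goes at most 62.5 mm and 10.7 degrees, less where a joint would pass 70% of its speed; a pose out of reach is approached as far as the arm can. A call with a gripper value outside its range is refused whole. The fingers move at their own pace and stop on an object; the grip force is fixed at half the most. Time passes only in rows, so rows that repeat a pose let the fingers close. It gives the time, the measured TCP pose, the force, the opening and the grip force at its end, in the units of the state.
- readout.get_obs(): the state, without advancing time (a new reading comes with each control period).
- camera(name): name is "side" or "top" or "wrist"; returns a dict with "pixels" (480x640x3 uint8, red, green, blue), "K" (3x3 intrinsics, pixels), "rvec" (rotation vector, rad) and "tvec" (3), from world to camera coordinates, as OpenCV has them. Camera axes: x right, y down, z forward; pixel columns grow to the right and rows downward; lengths in m; the calibration is good to about 2 mm. A picture is of the moment at which its call begins. There is no depth.
- bot.job_done(): hands the job in; it is judged then, once.
The state is a dict: "clock": time; "joint_pos": joint angles; "joint_vel": joint speeds; "tau": joint torques, N m; "eef_pos": TCP position; "tool_rot": TCP orientation; "ft_force": force on the tool from outside, world axes, zero at the start; "ft_torque": the same for the moment, N m; "grip_width": finger opening in m; "grasp_force": force on a finger pad.
Only numpy, scipy, OpenCV 4.12 (cv2) and the standard library are available. Lean on these libraries where they do the work, as an engineer would, in place of code of your own. Each camera call takes 0.05 s, during which the arm holds its last target. There are 200 camera calls.

## Task

Two valves of the bench's air manifold are hidden under its white sliding cover. Push the cover along the guides to the left, all the way to the end stop, without lifting it out of the guides; then push the red handle that you have uncovered a quarter turn clockwise until it is fully shut. Leave the blue handle open as it is and do not disturb the other things on the bench.

Things in the scene. Friction and masses are not known exactly. Their poses are not given: they have to be found in the camera images.
- manifold: air manifold, fixed: grey base plate 120 (x) x 424 (y) x 12 mm, origin at the centre of its underside on the bench; z up, y to the left along the cover's guides, x away from the robot (turned up to 0.25 rad). Guide strips, inner faces at x = +-52 mm, tops 23 mm high, run along y. Valves stand in its right half at x = 18, y = -165 and -75 mm; which is red varies. Brass inlet at right end, to y = -235 mm
- left_stop (a point): point midway between the two rubber end stops at the manifold's left end, on the plane of their faces (y = 200.5 mm in the manifold's frame), 24 mm above the bench, level with their tops
- valve_block (a point): centre of the top of the aluminium block under both valves, 28 mm above the bench; the block is 26 (x) x 165 (y) x 16 mm
- cover: loose white tunnel-shaped cover, open below and at both ends, 100 (x) x 190 (y) x 56 mm, walls 4 mm, about 0.45 kg, axes as the manifold's; origin at the centre of its underside, 12 mm above the bench on the base plate; 2 mm play between the guides. Starts at y = -104 to -85 mm in the manifold's frame; y = +105 mm at the left stop. Held by sliding friction only (a few N)
- cover_rib (a point): centre of the yellow push rib that stands on the cover's top near its right end: 80 (x) x 8 (y) x 14 mm, from 67 to 81 mm above the bench, 85 mm right (-y) of the cover's origin
- valve_red: fixed brass stem of the valve with the red handle; origin on the handle's pivot axis (vertical), 28 mm above the bench; axes as the manifold's
- valve_blue: the same for the valve with the blue handle
- red_handle (a joint): red handle, rad: 0 = open, pointing along the manifold's -x (to the robot); grows clockwise seen from above; 1.571 = shut at its stop, pointing along +y (left). Starts at 0 to 0.5, stays where left; friction 0.1 N m (3 N near the tip). Bar 10 mm wide ending 51 mm from the pivot, 42 to 56 mm above the bench; hub 20 mm across
- blue_handle (a joint): the same for the blue handle; it starts between 0 and 0.1 (open) and is to stay there
- red_handle_tip (a point): point in the middle of the red handle's end, 45 mm from the pivot axis, 49 mm above the bench
- blue_handle_tip (a point): the same on the blue handle
- battery: 9 V block battery, black with an orange end, 26x49x17 mm, lying behind the manifold; bystander, not to be disturbed; origin at the centre of its underside
- heat_sink: small finned aluminium heat sink, 30x30x17 mm, behind the manifold; bystander, not to be disturbed; origin at the centre of its underside
- board_a: black populated circuit board, 90x150x14 mm, lying at the left; bystander, not to be disturbed; origin at the centre of its underside
- solder_spool: spool of solder wire, 49x49x43 mm, at the left; bystander, not to be disturbed; origin at the centre of its underside
- flux_bottle: small white dropper bottle with a black cap, 30x30x74 mm, at the back; bystander, not to be disturbed; origin at the centre of its underside
- side_cutters: side cutters with red grips, 41x104x12 mm, lying at the left; bystander, not to be disturbed; origin at the centre of its underside

How it is judged:
By the outcome, as a careful person would: the job done as asked, in the order asked, and still so for the second after the job is handed in, with the robot touching nothing.
It also fails if it takes over 50 s, if anything falls off the work surface, if the arm or the gripper's body presses on something with over 40 N, if the wrist force passes 120 N, or if a joint passes its speed limit or range.

## Working session

There is one attempt and no reset: what is moved stays moved. The work goes in short steps, Python scripts to look and compute and a tool call to move; the robot and the scene stay as the last step left them, time stands still between calls to the robot, and variables do not carry over. Pictures are saved under pics/ and viewed, at most 10 in all, crops included, and the job is handed in when it is done.

Besides the shell and the picture viewer there is one more tool, called by a JSON object that holds its "fn" and its "kwargs". jog_arm: Moves the arm, as the interface text tells. Its arguments: {"type":"object","properties":{"motion":{"type":"array"}},"required":["motion"]}

```bash
mkdir -p pics
cat > h.py <<'E'
import cv2, numpy as np
from workcell import readout, camera, bot
def snap(n,f):
    c=camera(n); cv2.imwrite(f'pics/{f}.png',c['pixels'][:,:,::-1]); np.savez(f'pics/{f}.npz',**c); return c
def ray(c,u,v,z):
    R=cv2.Rodrigues(np.array(c['rvec'],float))[0]; t=np.array(c['tvec']).ravel()
    o=-R.T@t; d=R.T@np.linalg.inv(c['K'])@[u,v,1]; return o+d*(z-o[2])/d[2]
E
python3 - <<'E'
from h import *
snap('top','top0'); snap('side','side0')
o=readout.get_obs(); print(o['clock'],o['eef_pos'],o['tool_rot'],o['ft_force'],bot.tcp_to_grasp)
E
```

```text
0.1 [0.13792602 0.48002221 0.23051247] [ 1.39448536e-01  9.90228881e-01 -9.25020855e-04 -1.17562669e-04] [-0.73099801  0.66925546 -1.03863103] 0.0187
```

View pics/top0.png

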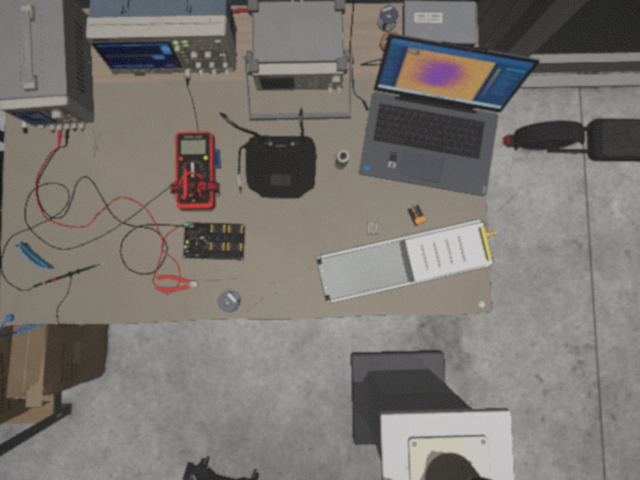

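View pics/side0.png

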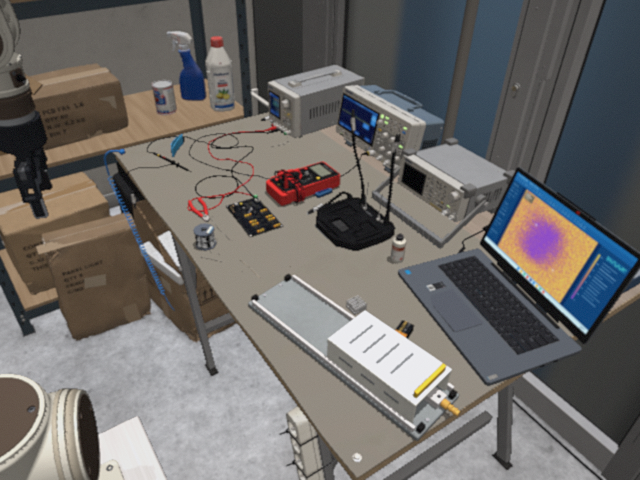

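The top view shows the manifold at the right: stops near (321,261) and (327,298), yellow rib near (488,247). The side view shows the rib near (430,379) and the stops near (255,298) and (288,277).

```bash
python3 - <<'E'
from h import *
from scipy.optimize import least_squares
C={n:np.load(f'pics/{n}0.npz') for n in('top','side')}
def yellow(c,box):
    h=cv2.cvtColor(c['pixels'],cv2.COLOR_RGB2HSV); m=cv2.inRange(h,(20,130,120),(32,255,255))
    k=np.zeros_like(m);x0,y0,x1,y1=box;k[y0:y1,x0:x1]=m[y0:y1,x0:x1]
    n,l,s,ce=cv2.connectedComponentsWithStats(k);i=1+s[1:,4].argmax();print(s[i],ce[i])
    pts=np.argwhere(l==i)[:,::-1].astype(np.float32); r=cv2.minAreaRect(pts);print(r);return ce[i]
t=yellow(C['top'],(470,215,510,280));s=yellow(C['side'],(400,350,460,405))
print('rib top',ray(C['top'],*t,.078),'side',ray(C['side'],*s,.075))
for n,pts in(('top',[(321,260),(327,298)]),('side',[(288,277),(255,298)])):
    print(n,[ray(C[n],*p,.024).round(4) for p in pts])
# dark stops refine
for n,pts in(('top',[(321,260),(327,298)]),('side',[(288,277),(255,298)])):
    g=C[n]['pixels'].max(2)
    for u,v in pts:
        w=g[v-7:v+8,u-7:u+8]; a=np.argwhere(w<55); p=a.mean(0)[::-1]+[u-7,v-7]
        print(n,p,len(a),ray(C[n],*p,.02).round(4))
E
python3 - <<'E'
import cv2
a=cv2.imread('pics/top0.png')[210:310,310:510]; cv2.imwrite('pics/crop0.png',cv2.resize(a,None,fx=4,fy=4,interpolation=cv2.INTER_CUBIC))
E
```

```text
[481 228   9  31  64] [484.90625 243.3125 ]
((484.9153747558594, 243.0230712890625), (31.047849655151367, 2.280350685119629), 74.74488067626953)
[415 364  31  32 204] [429.66666667 379.5245098 ]
((430.1249084472656, 379.13031005859375), (5.414911270141602, 41.032997131347656), 46.2188720703125)
rib top [ 0.55733077 -0.08689592  0.078     ] side [ 0.55789582 -0.08756615  0.075     ]
top [array([0.5273, 0.2954, 0.024 ]), array([0.4353, 0.2829, 0.024 ])]
side [array([0.5232, 0.2945, 0.024 ]), array([0.4345, 0.2758, 0.024 ])]
top [nan nan] 0 [nan nan nan]
top [nan nan] 0 [nan nan nan]
side [287.42307692 277.34615385] 26 [0.5239 0.2981 0.02  ]
side [254.80952381 297.19047619] 21 [0.4371 0.2819 0.02  ]<stdin>:17: RuntimeWarning: Mean of empty slice.
  ret = um.true_divide(
```

View pics/crop0.png

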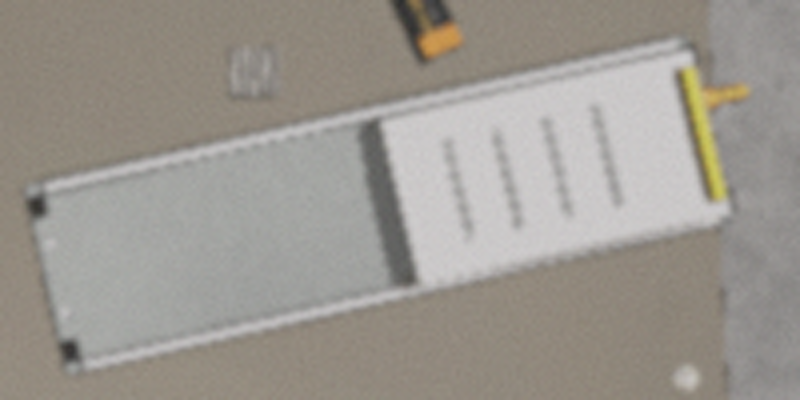

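Crop: stops at crop (37,205) and (69,351), cover open end near x≈400, rib centre (705,133), far guide from (40,188) to (680,44).

```bash
cat >> h.py <<'E'
def fr(P,S,th): # world -> manifold
    c,s=np.cos(th),np.sin(th); d=np.asarray(P)[:2]-S; return np.array([c*d[0]+s*d[1],-s*d[0]+c*d[1]])
E
python3 - <<'E'
from h import *
c=np.load('pics/top0.npz'); cr=lambda u,v,z: ray(c,310+u/4-.4,210+v/4-.4,z)
a,b=cr(40,188,.023),cr(680,44,.023); d=a-b; print('guide th',np.arctan2(-d[0],d[1]))
s1,s2=cr(37,205,.022),cr(69,351,.022); d=s1-s2; print(s1,s2,'x th',np.arctan2(d[1],d[0]))
r1,r2=cr(689,70,.081),cr(719,198,.081); d=r1-r2;print(r1,r2,(r1+r2)/2,'rib th',np.arctan2(d[1],d[0]))
e=cr(30,188,.012),cr(68,371,.012),cr(733,215,.012); print(e)
E
```

```text
guide th 0.19899652231396153
[0.52534694 0.30065418 0.022     ] [0.4366724  0.28321229 0.022     ] x th 0.19421621980980935
[ 0.59516652 -0.08042106  0.081     ] [ 0.5203799  -0.09441792  0.081     ] [ 0.55777321 -0.08741949  0.081     ] rib th 0.18501687685217788
(array([0.53591612, 0.30463201, 0.012     ]), array([0.42383717, 0.28385586, 0.012     ]), array([ 0.50976085, -0.1285127 ,  0.012     ]))
```

{"fn": "jog_arm", "kwargs": {"motion": [{"spin": 10, "fingers": 1}, {"spin": 20, "fingers": 1}, {"spin": 30, "fingers": 1}, {"spin": 40, "fingers": 1}, {"spin": 50, "fingers": 1}, {"spin": 60, "fingers": 1}, {"spin": 62.5, "fingers": 1}, {"spin": 62.5, "fingers": 1}]}}

```text
validation failed for argument at $.mo...
```

{"fn": "jog_arm", "kwargs": {"motion": [{"x": 0, "y": 0, "z": 0, "spin": 10, "fingers": 1}, {"x": 0, "y": 0, "z": 0, "spin": 20, "fingers": 1}, {"x": 0, "y": 0, "z": 0, "spin": 30, "fingers": 1}, {"x": 0, "y": 0, "z": 0, "spin": 40, "fingers": 1}, {"x": 0, "y": 0, "z": 0, "spin": 50, "fingers": 1}, {"x": 0, "y": 0, "z": 0, "spin": 60, "fingers": 1}, {"x": 0, "y": 0, "z": 0, "spin": 63, "fingers": 1}, {"x": 0, "y": 0, "z": 0, "spin": 63, "fingers": 1}]}}

```text
clock: 1.1
eef_pos: [0.138, 0.4802, 0.2308]
tool_rot: [0.636, 0.772, -0.001, 0.0]
ft_force: [-0.2, -1.2, 0.6]
grip_width: 0.0003
grasp_force: 0.0
```

{"fn": "jog_arm", "kwargs": {"motion": [{"x": -50, "y": 23, "z": 0, "spin": 0, "fingers": 1}, {"x": -100, "y": 45, "z": 0, "spin": 0, "fingers": 1}, {"x": -150, "y": 68, "z": 0, "spin": 0, "fingers": 1}, {"x": -200, "y": 90, "z": 0, "spin": 0, "fingers": 1}, {"x": -250, "y": 113, "z": 0, "spin": 0, "fingers": 1}, {"x": -300, "y": 135, "z": 0, "spin": 0, "fingers": 1}, {"x": -350, "y": 158, "z": 0, "spin": 0, "fingers": 1}, {"x": -400, "y": 180, "z": 0, "spin": 0, "fingers": 1}]}}

```text
clock: 2.1
eef_pos: [0.3917, 0.1205, 0.2314]
tool_rot: [0.636, 0.772, 0.0, 0.0]
ft_force: [0.5, 0.7, 1.3]
grip_width: 0.0
grasp_force: 0.0
```

{"fn": "jog_arm", "kwargs": {"motion": [{"x": -50, "y": 23, "z": 0, "spin": 0, "fingers": 1}, {"x": -100, "y": 45, "z": 0, "spin": 0, "fingers": 1}, {"x": -150, "y": 68, "z": 0, "spin": 0, "fingers": 1}, {"x": -200, "y": 90, "z": 0, "spin": 0, "fingers": 1}, {"x": -250, "y": 113, "z": 0, "spin": 0, "fingers": 1}, {"x": -272, "y": 124, "z": 0, "spin": 0, "fingers": 1}, {"x": -272, "y": 124, "z": 0, "spin": 0, "fingers": 1}]}}

```text
clock: 2.98
eef_pos: [0.5648, -0.1228, 0.2302]
tool_rot: [0.637, 0.771, -0.0, -0.001]
ft_force: [0.0, 0.4, -0.4]
grip_width: -0.0002
grasp_force: 0.0
```

{"fn": "jog_arm", "kwargs": {"motion": [{"x": 0, "y": 0, "z": 50, "spin": 0, "fingers": 1}, {"x": 0, "y": 0, "z": 95, "spin": 0, "fingers": 1}, {"x": 0, "y": 0, "z": 130, "spin": 0, "fingers": 1}, {"x": 0, "y": 0, "z": 150, "spin": 0, "fingers": 1}, {"x": 0, "y": 0, "z": 156, "spin": 0, "fingers": 1}, {"x": 0, "y": 0, "z": 156, "spin": 0, "fingers": 1}]}}

```text
clock: 3.72
eef_pos: [0.5642, -0.1206, 0.0757]
tool_rot: [0.636, 0.772, 0.0, -0.0]
ft_force: [-0.4, -0.1, 0.3]
grip_width: 0.0004
grasp_force: 0.0
```

Run:
```python
from h import *
c=snap('side','side1'); cv2.imwrite('pics/side1c.png',cv2.resize(c['pixels'][280:460,300:520,::-1],None,fx=3,fy=3))
print(readout.get_obs()['eef_pos'])
```

```text
[ 0.5648418  -0.12093968  0.07635903]
```

View pics/side1c.png

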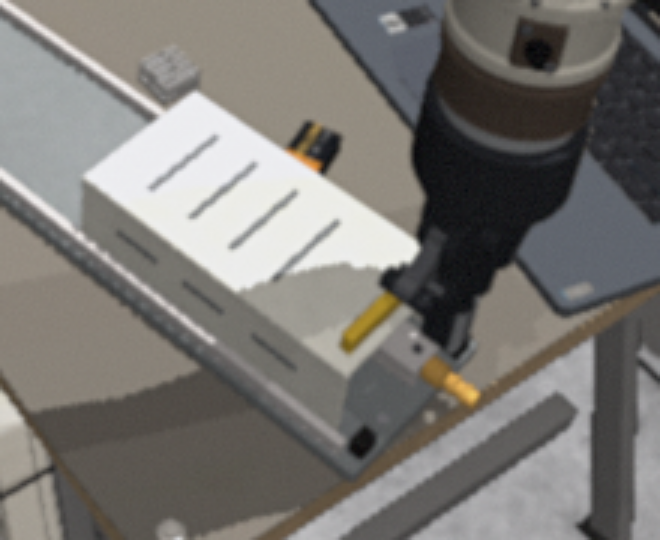

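The closed gripper stands just to the right of the rib (rib at crop (370,320), fingertips near (455,345)), clear of the inlet. Pushing now.

{"fn": "jog_arm", "kwargs": {"motion": [{"x": 5, "y": 0, "z": 2, "spin": 0, "fingers": 1}, {"x": 10, "y": 0, "z": 3, "spin": 0, "fingers": 1}, {"x": 16, "y": 0, "z": 3, "spin": 0, "fingers": 1}, {"x": 22, "y": 0, "z": 3, "spin": 0, "fingers": 1}, {"x": 29, "y": 0, "z": 3, "spin": 0, "fingers": 1}, {"x": 37, "y": 0, "z": 3, "spin": 0, "fingers": 1}, {"x": 45, "y": 0, "z": 3, "spin": 0, "fingers": 1}, {"x": 53, "y": 0, "z": 3, "spin": 0, "fingers": 1}]}}

```text
clock: 4.78
eef_pos: [0.5544, -0.0689, 0.0725]
tool_rot: [0.636, 0.771, 0.0, 0.0]
ft_force: [0.4, -3.2, 1.2]
grip_width: 0.0001
grasp_force: 1.2
```

{"fn": "jog_arm", "kwargs": {"motion": [{"x": 8, "y": 0, "z": 0, "spin": 0, "fingers": 1}, {"x": 18, "y": 0, "z": 0, "spin": 0, "fingers": 1}, {"x": 28, "y": 0, "z": 0, "spin": 0, "fingers": 1}, {"x": 38, "y": 0, "z": 0, "spin": 0, "fingers": 1}, {"x": 48, "y": 0, "z": 0, "spin": 0, "fingers": 1}, {"x": 58, "y": 0, "z": 0, "spin": 0, "fingers": 1}, {"x": 68, "y": 0, "z": 0, "spin": 0, "fingers": 1}, {"x": 78, "y": 0, "z": 0, "spin": 0, "fingers": 1}]}}

```text
clock: 5.78
eef_pos: [0.5393, 0.008, 0.0723]
tool_rot: [0.636, 0.771, -0.0, -0.0]
ft_force: [1.0, -3.1, 1.6]
grip_width: -0.0003
grasp_force: 1.4
```

{"fn": "jog_arm", "kwargs": {"motion": [{"x": 10, "y": 0, "z": 0, "spin": 0, "fingers": 1}, {"x": 20, "y": 0, "z": 0, "spin": 0, "fingers": 1}, {"x": 30, "y": 0, "z": 0, "spin": 0, "fingers": 1}, {"x": 40, "y": 0, "z": 0, "spin": 0, "fingers": 1}, {"x": 50, "y": 0, "z": 0, "spin": 0, "fingers": 1}, {"x": 60, "y": 0, "z": 0, "spin": 0, "fingers": 1}, {"x": 66, "y": 0, "z": 0, "spin": 0, "fingers": 1}, {"x": 70, "y": 0, "z": 0, "spin": 0, "fingers": 1}]}}

```text
clock: 6.78
eef_pos: [0.526, 0.0764, 0.0722]
tool_rot: [0.636, 0.772, -0.0, -0.0]
ft_force: [0.1, -2.4, 1.9]
grip_width: 0.0
grasp_force: 1.2
```

{"fn": "jog_arm", "kwargs": {"motion": [{"x": 3, "y": 0, "z": 0, "spin": 0, "fingers": 1}, {"x": 5, "y": 0, "z": 0, "spin": 0, "fingers": 1}, {"x": 7, "y": 0, "z": 0, "spin": 0, "fingers": 1}, {"x": 9, "y": 0, "z": 0, "spin": 0, "fingers": 1}]}}

```text
clock: 7.28
eef_pos: [0.5243, 0.0848, 0.0722]
tool_rot: [0.636, 0.771, -0.0, -0.0]
ft_force: [0.5, -1.8, 0.5]
grip_width: -0.0002
grasp_force: 1.1
```

Run:
```python
from h import *
c=snap('top','top2'); cv2.imwrite('pics/top2c.png',cv2.resize(c['pixels'][210:310,310:510,::-1],None,fx=4,fy=4))
s=snap('side','side2'); cv2.imwrite('pics/side2c.png',cv2.resize(s['pixels'][240:450,230:480,::-1],None,fx=2.5,fy=2.5))
o=readout.get_obs();print(o['eef_pos'],o['ft_force'])
a=cv2.imread('pics/top2c.png');b=cv2.imread('pics/side2c.png');a=cv2.resize(a,(640,320));b=b[:, :640]
b=cv2.resize(b,(330,277)); w=np.zeros((600,640,3),np.uint8);w[:320]=a;w[320:597,:330]=b;cv2.imwrite('pics/m2.png',w)
```

```text
[0.5243051  0.08510665 0.07222359] [-0.1972771  -1.6400515   1.20295687]
```

View pics/m2.png

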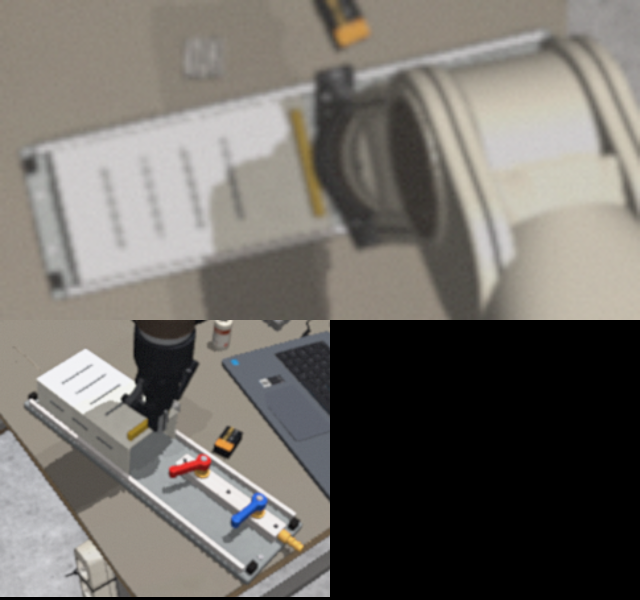

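The cover is near the stops with a small gap left (about 10 mm); red is the left valve (y = -75), already partly turned, blue is at the right. Continuing slowly.

{"fn": "jog_arm", "kwargs": {"motion": [{"x": 2, "y": 0, "z": 0, "spin": 0, "fingers": 1}, {"x": 4, "y": 0, "z": 0, "spin": 0, "fingers": 1}, {"x": 6, "y": 0, "z": 0, "spin": 0, "fingers": 1}, {"x": 8, "y": 0, "z": 0, "spin": 0, "fingers": 1}]}}

```text
clock: 7.88
eef_pos: [0.5228, 0.0929, 0.0722]
tool_rot: [0.636, 0.771, -0.0, -0.0]
ft_force: [0.3, -3.0, 0.0]
grip_width: 0.0003
grasp_force: 1.0
```

{"fn": "jog_arm", "kwargs": {"motion": [{"x": 2, "y": 0, "z": 0, "spin": 0, "fingers": 1}, {"x": 3, "y": 0, "z": 0, "spin": 0, "fingers": 1}, {"x": 4, "y": 0, "z": 0, "spin": 0, "fingers": 1}, {"x": 4, "y": 0, "z": 0, "spin": 0, "fingers": 1}]}}

```text
clock: 8.38
eef_pos: [0.5226, 0.0954, 0.0724]
tool_rot: [0.637, 0.771, -0.001, 0.001]
ft_force: [1.8, -5.9, -0.8]
grip_width: 0.0002
grasp_force: 3.0
```

{"fn": "jog_arm", "kwargs": {"motion": [{"x": 2, "y": 0, "z": 0, "spin": 0, "fingers": 1}, {"x": 3, "y": 0, "z": 0, "spin": 0, "fingers": 1}, {"x": 3, "y": 0, "z": 0, "spin": 0, "fingers": 1}]}}

```text
clock: 8.75
eef_pos: [0.5226, 0.0957, 0.0727]
tool_rot: [0.637, 0.771, -0.002, 0.003]
ft_force: [2.1, -12.5, 2.7]
grip_width: 0.0002
grasp_force: 6.6
```

{"fn": "jog_arm", "kwargs": {"motion": [{"x": -8, "y": 0, "z": 0, "spin": 0, "fingers": 1}, {"x": -18, "y": 0, "z": 0, "spin": 0, "fingers": 1}, {"x": -18, "y": 0, "z": -40, "spin": 0, "fingers": 1}, {"x": -18, "y": -30, "z": -90, "spin": 0, "fingers": 1}, {"x": -18, "y": -60, "z": -130, "spin": 0, "fingers": 1}, {"x": -18, "y": -100, "z": -130, "spin": 0, "fingers": 1}, {"x": -18, "y": -100, "z": -130, "spin": 0, "fingers": 1}]}}

```text
clock: 9.62
eef_pos: [0.4243, 0.0627, 0.2027]
tool_rot: [0.636, 0.772, 0.0, -0.001]
ft_force: [0.6, -0.1, 0.3]
grip_width: -0.0001
grasp_force: 0.0
```

Run:
```python
from h import *
S=snap('side','side3');T=snap('top','top3');W=snap('wrist','wrist3')
print(readout.get_obs()['eef_pos'])
def big(c,lo,hi,box):
    h=cv2.cvtColor(c['pixels'],cv2.COLOR_RGB2HSV); m=cv2.inRange(h,lo,hi)
    if lo[0]==0: m|=cv2.inRange(h,(172,)+lo[1:],(180,255,255))
    k=np.zeros_like(m);x0,y0,x1,y1=box;k[y0:y1,x0:x1]=m[y0:y1,x0:x1]
    n,l,s,ce=cv2.connectedComponentsWithStats(k)
    if n<2: return None
    i=1+s[1:,4].argmax(); return s[i],cv2.minAreaRect(np.argwhere(l==i)[:,::-1].astype(np.float32))
for nm,c,b in(('side',S,(340,320,470,440)),('top',T,(400,210,500,290)),('wrist',W,(0,0,640,480))):
    for col,lo,hi in(('red',(0,140,80),(8,255,255)),('blue',(105,140,80),(125,255,255))):
        r=big(c,lo,hi,b); print(nm,col,r)
        if r: bx=cv2.boxPoints(r[1]); print([ray(c,*p,.056).round(4)[:2] for p in bx])
a=cv2.resize(T['pixels'][210:310,310:510,::-1],(640,320));b=cv2.resize(S['pixels'][260:450,230:480,::-1],(364,276))
w=np.zeros((600,640,3),np.uint8);w[:320]=a;w[320:596,:364]=b;w[320:527,364:]=cv2.resize(W['pixels'][:,:,::-1],(276,207));cv2.imwrite('pics/m3.png',w)
```

```text
[0.42750306 0.06310737 0.20233844]
side red (array([358, 342,  32,  17, 234], dtype=int32), ((373.4967041015625, 349.58404541015625), (11.788555145263672, 31.816864013671875), 78.2317123413086))
[array([0.5111, 0.042 ]), array([0.5666, 0.0242]), array([0.5532, 0.0016]), array([0.4991, 0.0193])]
side blue (array([406, 371,  26,  26, 227], dtype=int32), ((418.2494812011719, 384.73486328125), (11.99388313293457, 31.826623916625977), 43.2642936706543))
[array([ 0.5169, -0.0735]), array([ 0.5785, -0.0579]), array([ 0.579 , -0.0783]), array([ 0.5183, -0.0929])]
top red (array([432, 244,   6,  22,  64], dtype=int32), ((434.6061706542969, 254.5892333984375), (4.271191596984863, 21.0786075592041), 3.1798300743103027))
[array([0.5095, 0.0335]), array([0.5593, 0.0288]), array([0.5585, 0.0186]), array([0.5087, 0.0234])]
top blue (array([470, 236,   9,  22,  53], dtype=int32), ((474.2436218261719, 246.4283447265625), (21.839672088623047, 3.9503283500671387), 73.61045837402344))
[array([ 0.5751, -0.0584]), array([ 0.5776, -0.0675]), array([ 0.5274, -0.08  ]), array([ 0.525 , -0.0708])]
wrist red (array([ 414,  280,   73,   42, 1081], dtype=int32), ((449.40008544921875, 301.29998779296875), (75.57842254638672, 23.71708106994629), 18.43494987487793))
[array([0.5042, 0.0182]), array([0.5051, 0.0371]), array([0.5635, 0.0285]), array([0.5636, 0.0092])]
wrist blue None
```

View pics/m3.png

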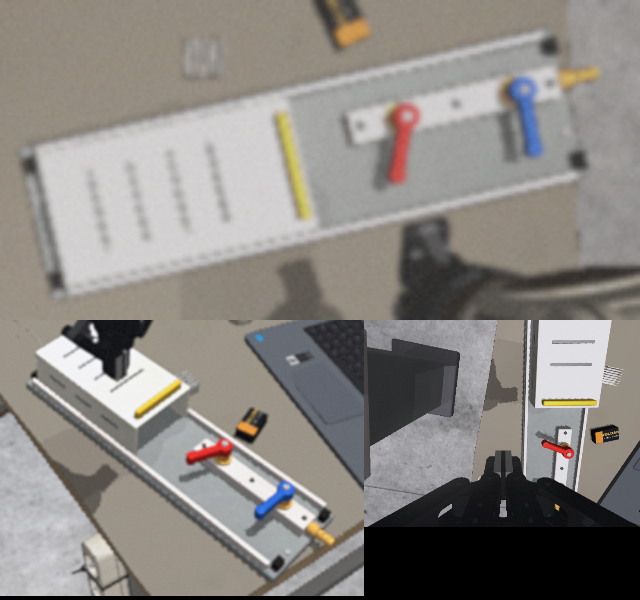

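The cover is at the stops; red pivot is near (0.555, 0.022) with the handle at about 0.3 rad, and blue is clear at the right. Next I go down on the red handle's right side.

{"fn": "jog_arm", "kwargs": {"motion": [{"x": -40, "y": 30, "z": 0, "spin": 0, "fingers": 1}, {"x": -87, "y": 68, "z": 0, "spin": 0, "fingers": 1}, {"x": -87, "y": 68, "z": 50, "spin": 0, "fingers": 1}, {"x": -87, "y": 68, "z": 100, "spin": 0, "fingers": 1}, {"x": -87, "y": 68, "z": 120, "spin": 0, "fingers": 1}, {"x": -87, "y": 68, "z": 120, "spin": 0, "fingers": 1}]}}

```text
clock: 10.52
eef_pos: [0.5091, -0.0095, 0.0796]
tool_rot: [0.636, 0.771, -0.002, -0.002]
ft_force: [0.7, -0.5, -0.5]
grip_width: 0.0002
grasp_force: 0.0
```

Run:
```python
from h import *
S=snap('side','side4');W=snap('wrist','wrist4');o=readout.get_obs();print(o['eef_pos'])
d=np.array([.555,.022])-o['eef_pos'][:2];print('pivot from tcp, tool x,y mm',(d@[-.1908,.9816]*1e3).round(1),(d@[.9816,.1908]*1e3).round(1))
w=np.zeros((380,800,3),np.uint8);w[:,:400]=cv2.resize(S['pixels'][260:450,280:480,::-1],(400,380));w[:300,400:]=cv2.resize(W['pixels'][:,:,::-1],(400,300));cv2.imwrite('pics/m4.png',w)
```

```text
[ 0.51122136 -0.00953147  0.08246088]
pivot from tcp, tool x,y mm 22.6 49.0
```

View pics/m4.png

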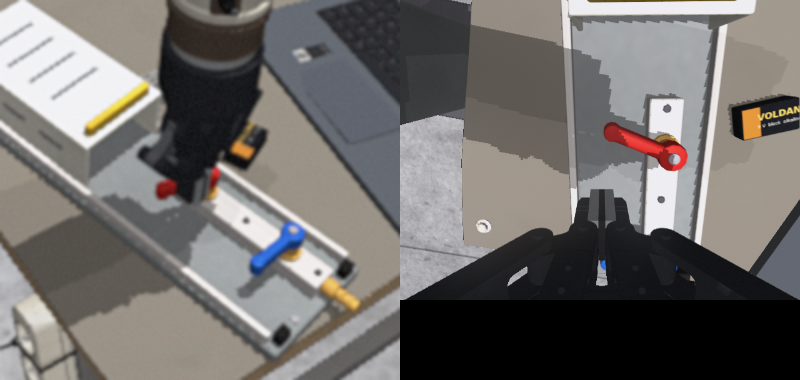

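The fingertips stand right of the red handle, near its outer half (wrist crop: tips (601,195), handle (610,130)–(675,158)). Going down, then pushing along the arc.

{"fn": "jog_arm", "kwargs": {"motion": [{"x": 0, "y": 0, "z": 20, "spin": 0, "fingers": 1}, {"x": 0, "y": 0, "z": 36, "spin": 0, "fingers": 1}, {"x": 0, "y": 0, "z": 38, "spin": 0, "fingers": 1}, {"x": 0, "y": 0, "z": 38, "spin": 0, "fingers": 1}]}}

```text
clock: 11.12
eef_pos: [0.5113, -0.0096, 0.0455]
tool_rot: [0.636, 0.771, 0.001, 0.001]
ft_force: [-0.4, 0.1, 0.5]
grip_width: 0.0
grasp_force: 0.0
```

{"fn": "jog_arm", "kwargs": {"motion": [{"x": 5, "y": 0, "z": 0, "spin": 0, "fingers": 1}, {"x": 10, "y": 0, "z": 0, "spin": 0, "fingers": 1}, {"x": 15, "y": 0, "z": 0, "spin": 0, "fingers": 1}, {"x": 19, "y": 1, "z": 0, "spin": 0, "fingers": 1}, {"x": 23, "y": 2, "z": 0, "spin": 0, "fingers": 1}, {"x": 27, "y": 3, "z": 0, "spin": 0, "fingers": 1}, {"x": 30, "y": 5, "z": 0, "spin": 0, "fingers": 1}, {"x": 33, "y": 7, "z": 0, "spin": 0, "fingers": 1}]}}

```text
clock: 12.12
eef_pos: [0.5104, 0.024, 0.0442]
tool_rot: [0.636, 0.771, -0.001, -0.0]
ft_force: [-1.4, -2.9, 1.1]
grip_width: 0.0001
grasp_force: 1.7
```

{"fn": "jog_arm", "kwargs": {"motion": [{"x": 3, "y": 2, "z": 0, "spin": 0, "fingers": 1}, {"x": 6, "y": 5, "z": 0, "spin": 0, "fingers": 1}, {"x": 8, "y": 8, "z": 0, "spin": 0, "fingers": 1}, {"x": 10, "y": 11, "z": 0, "spin": 0, "fingers": 1}, {"x": 11, "y": 14, "z": 0, "spin": 0, "fingers": 1}, {"x": 12, "y": 17, "z": 0, "spin": 0, "fingers": 1}, {"x": 13, "y": 20, "z": 0, "spin": 0, "fingers": 1}, {"x": 13, "y": 22, "z": 0, "spin": 0, "fingers": 1}]}}

```text
clock: 13.12
eef_pos: [0.5295, 0.0418, 0.0441]
tool_rot: [0.636, 0.772, 0.0, -0.001]
ft_force: [-5.0, 1.8, 1.1]
grip_width: -0.0002
grasp_force: 2.0
```

{"fn": "jog_arm", "kwargs": {"motion": [{"x": 0, "y": 2, "z": 0, "spin": 0, "fingers": 1}, {"x": 0, "y": 3, "z": 0, "spin": 0, "fingers": 1}, {"x": 0, "y": 4, "z": 0, "spin": 0, "fingers": 1}, {"x": 0, "y": 4, "z": 0, "spin": 0, "fingers": 1}]}}

```text
clock: 13.62
eef_pos: [0.531, 0.0422, 0.0438]
tool_rot: [0.636, 0.772, -0.001, -0.002]
ft_force: [-9.9, 2.6, 4.1]
grip_width: 0.0001
grasp_force: 4.6
```

{"fn": "jog_arm", "kwargs": {"motion": [{"x": 0, "y": 1, "z": 0, "spin": 0, "fingers": 1}, {"x": 0, "y": 2, "z": 0, "spin": 0, "fingers": 1}, {"x": 0, "y": 3, "z": 0, "spin": 0, "fingers": 1}, {"x": 0, "y": 3, "z": 0, "spin": 0, "fingers": 1}]}}

```text
clock: 14.12
eef_pos: [0.5313, 0.0423, 0.0437]
tool_rot: [0.636, 0.772, -0.003, -0.004]
ft_force: [-15.4, -0.5, 10.0]
grip_width: 0.0
grasp_force: 7.7
```

It has met its stop, and the finger position matches the handle pointing along +y. Backing off and checking.

{"fn": "jog_arm", "kwargs": {"motion": [{"x": 0, "y": -12, "z": 0, "spin": 0, "fingers": 1}, {"x": -2, "y": -30, "z": 0, "spin": 0, "fingers": 1}, {"x": -2, "y": -30, "z": 0, "spin": 0, "fingers": 1}, {"x": -2, "y": -30, "z": -50, "spin": 0, "fingers": 1}, {"x": -2, "y": -60, "z": -100, "spin": 0, "fingers": 1}, {"x": -2, "y": -110, "z": -150, "spin": 0, "fingers": 1}, {"x": -2, "y": -110, "z": -150, "spin": 0, "fingers": 1}]}}

```text
clock: 15.0
eef_pos: [0.4309, 0.0194, 0.1983]
tool_rot: [0.636, 0.771, 0.003, 0.003]
ft_force: [0.5, 0.3, -0.3]
grip_width: -0.0005
grasp_force: 0.0
```

Run:
```python
from h import *
S=snap('side','side5');T=snap('top','top5');o=readout.get_obs();print(o['eef_pos'],o['ft_force'])
a=cv2.resize(T['pixels'][210:310,310:510,::-1],(640,320));b=cv2.resize(S['pixels'][260:450,230:480,::-1],(364,276))
w=np.zeros((600,640,3),np.uint8);w[:320]=a;w[320:596,:364]=b;cv2.imwrite('pics/m5.png',w)
```

```text
[0.43090037 0.0195203  0.19578856] [ 0.18163952 -0.35145193 -0.12899239]
```

View pics/m5.png

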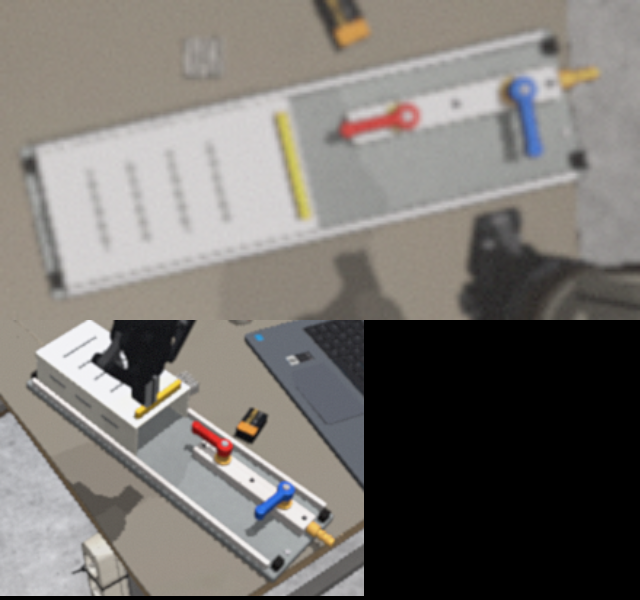

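The picture shows the cover at its stops, red pointing left along the block, and blue unchanged. The arm is clear.

```bash
python3 -c "
from workcell import bot
print(bot.job_done())"
```

```text
the job is handed in; nothing more can be done
None
```

The job is handed in: the cover was pushed left to its end stop, the red handle was then turned clockwise to its shut stop, and the blue handle was not touched.

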